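# Park a hanging stand in the notch of the next drying rail

## Robot

A 7-joint arm with a two-finger parallel gripper is mounted at the origin on the work surface. World frame = base frame: x ahead of the robot, y to its left, z up, the work surface at z = 0. Lengths are in m, angles in degrees, forces in N, time in s.
With the tool pointing down it reaches from about 0.4 to 0.875 m from the base axis. Payload 6.5 kg.
Tool frame: the origin (TCP) lies at the very end of the fingers, on their centre line; the grasp point (between the pads) lies 19 mm behind it; z points along the fingers, y is the line along which they close (so a half turn about z gives the same grasp; the last joint's range is limited). The gripper opens to 85 mm and grips with 20 to 120 N. Pads are 22 mm wide; open, the fingers measure 114 mm over their backs; the gripper's body (76 mm by 85 mm) begins 54 mm behind the grasp point. The pads swing forward as they close: fully open they stand 13 mm farther back than shut.
Start: joints at [64.389, 30.733, -0.252, 88.115, 0.149, 61.152, -4.079], TCP at [0.242, -0.603, 0.231] pointing down, gripper open.
Joint ranges: [-154.64, 154.64], [-21.42, 123.67], [-72.66, 72.17], [13.99, 137.28], [-74.86, 254.86], [10.95, 109.41], [-158.01, 158.01]. Speed limits (degrees/s): [136.94, 136.94, 180, 180, 180, 180, 180].

## Interface

Orientations are given as [roll, pitch, yaw] about the fixed x, y, z axes, in that order (R = Rz(yaw) Ry(pitch) Rx(roll)).
In Python, from plant import arm gives the robot as it stands.
- The arm moves only by the shell command python3 -m inch 'ROWS' [OPENING] [FORCE]. ROWS is JSON, a list that holds one entry, the list of rows, each a list of 6 numbers: the shift along the tool's x, y, z in cm, then the turn, a rotation vector about the tool's x, y, z in rad. A call has 1 to 20 rows; each row shifts and turns the commanded pose from where the row before left it, along the tool's axes as they then stand; what a row does not reach is not made up. A row lasts 1/8 s, in which the tool goes at most 62.5 mm and 10.7 degrees, less where a joint would pass 70% of its speed; a pose out of reach is approached as far as the arm can. A call with a gripper value outside its range is refused whole. OPENING is the finger opening in cm, from 0 to 8.54, set as the call begins (- or left out, the last holds). The fingers move at their own pace and stop on an object; FORCE is the grip in N (left out, the last holds). Time passes only in rows, so rows that do not move let the fingers close. It gives the time, the measured TCP pose, the force, the opening and the grip force at its end, in the units of the state.
- arm.get_obs(): the state, without advancing time (a new reading comes with each control period).
- arm.read_camera(name): name is "scene" or "top"; returns a dict with "img" (400x640x3 uint8, red, green, blue), "z_map" (400x640 float32, m along the optical axis (not along the pixel's ray), 0 where there is no reading), "fx", "fy", "cx", "cy" (pixels), "k1" (the pictures are not rectified: a ray, as slopes to the right and down, at radius r is drawn at 1 + k1 r^2 times it, then the intrinsics apply), "extrinsics" (4x4, takes a point from camera to world coordinates). Camera axes: x right, y down, z forward; pixel columns grow to the right and rows downward; lengths in m; the calibration is good to about 2 mm. A picture is of the moment at which its call begins.
- arm.hand_in(): hands the job in; it is judged then, once.
The state is a dict: "time_s": time; "joints": joint angles; "qd": joint speeds; "joint_torque": joint torques, N m; "position": TCP position; "tool_rot": TCP orientation; "force": force on the tool from outside, world axes, zero at the start; "wrist_torque": the same for the moment, N m; "opening": finger opening in m; "grasp_force": force on a finger pad.
Only numpy, scipy, OpenCV 4.12 (cv2) and the standard library are available. Lean on these libraries where they do the work, as an engineer would, in place of code of your own. Each camera call takes 0.05 s, during which the arm holds its last target. There are 200 camera calls.

## Task

Take the hanger with the dark red lacquered stand off the first drying rail, lifting it over the brass end stops, and set it down gently on the short wooden stretch at the start of the next rail. From there slide it along, staying down on the rail and never lifted again, until its saddle drops fully into the notch. Slide it on to the far side of the notch and press it along the rail against that side with about 15 N for a second, to be sure that the brass strip there is clamped tight, and leave it hanging there, upright and still. Go by feel and never press it much harder than that or knock it against the rails, and leave the other hangers and everything else on the bench where they are.

Things in the scene. Friction and masses are not known exactly. Their poses are not given: they have to be found in the camera images.
- hanger: The hanger to move, hooked over the first rail, with a dark red stand. Origin: centre of the underside of its flat wooden saddle, 34 (x) x 44 (y) x 8 mm, which lies on the rail's top; z up, y along the rail, x across. Stand 18 (x) x 90 (y) mm, its foot 130 mm below the origin. 0.2 to 0.4 kg in all.
- hanger_tab (a point): Top centre of the hanger's wooden grip tab, 58 mm above the hanger's origin. The tab is 14 (x) x 24 (y) mm and stands 50 mm tall on the saddle.
- hanger_crosspiece (a point): Top face of the crosspiece under the rail, 75 mm below the hanger's origin. Flat steel legs, 24 mm wide (y), flank the rail 22 mm apart inside: a 14 mm lip on +x, an 80 mm leg on -x, which turns in here to carry the stand. A lift of over 50 mm would bring the crosspiece up against the rail.
- first_rail: First drying rail, a wooden bar on one post, fixed. Origin on the bench under its free end; it runs to -y of its own frame for 300 mm (post at y = -280). 16 mm wide (x), 20 mm deep, top 190 mm above the origin. Both rails are rigid: touch them slowly (under 10 mm/s) and stop within a few N; over 40 N between hanger and rail marks them.
- first_rail_end (a point): Top level of the first rail at its free end, axes as the rail. A brass end stop 6 mm thick (y = -6 to 0), as wide as the rail, stands 15 mm above this level.
- next_rail: Top of the next drying rail, fixed, 55 to 85 mm beyond the first one, a little turned, shifted and up to 12 mm lower: end stop, wooden stretch, then two clamped brass strips with the notch between, flush with the wood. Origin under its near end, 190 mm below its top; it runs to +y of its own frame for 360 mm and is 16 mm wide (x). Over 25 N on the notch's side harms it.
- rail_beam: Steel beam and post that carry the top of the next rail; same origin and axes as next_rail. The beam is 16 mm wide, 14 mm deep, its top 6 mm below the rail's top: it is the floor of the notch. Post at y = 330 mm. The whole rail is 20 mm deep.
- next_rail_start (a point): Top level of the next rail at its near end; axes as the rail, y along it. A brass end stop fills y = 0 to 6 mm, 15 mm above this level. A hanger on the rail has its origin at z = 0 here, in the notch at z = -6 mm. The notch, the gap between the brass strips, is 6 mm deep, straight-sided, across the full width.
- landing (a point): Middle of the wooden stretch for setting down (y = 6 to 75 mm from the near end), on its top. The brass strips after it are clamped where last set and not measured: the notch begins 86 to 118 mm and ends 168 to 190 mm from the near end. It is felt: the saddle tips and drops in, then slides on until the notch's far side stops it.
- pale_hanger_a: Bystander: a hanger of the same form with a pale stand 58 mm wide, near the post of the first rail. Origin as on the hanger.
- pale_hanger_b: Bystander: a hanger of the same form with a pale stand 58 mm wide, on the next rail near its post, beyond the notch. Origin as on the hanger.
- stone_blue: Bystander: dark blue stone on a red stand, 100 mm wide, 108 mm high; origin at the underside.
- stone_tan: Bystander: tan stone on a red stand, 110 mm wide, 123 mm high; origin at the underside.
- lacquer_jar: Bystander: amber jar, 64 mm wide, 85 mm high; origin at the underside.
- carving_tool: Bystander: carving tool with a dark wooden handle, 200 mm long, flat on the bench.
- lacquer_brush: Bystander: brush, 180 mm long, flat on the bench.
Mind the look-alikes: they are no part of the job. What is meant by the hanger is not green or turquoise, and is the larger of those in its own colour.

How it is judged (in metres and radians):
On the way, in this order (a step that is already met when the one before it is completed fails the run):
1. the hanger's weight rests on the wooden stretch of the next rail, past its end stop, short of the notch (y of hanger in the frame of next_rail_start between 0.026 and 0.08 m and z of hanger in the frame of next_rail_start between -0.003 and 0.003 m and x of hanger in the frame of next_rail_start between -0.008 and 0.008 m and angle between hanger's own z axis and vertical below 0.15 rad and contact force between hanger and next_rail above 1 N), for 0.2 s.
2. the hanger, down in the notch, is pressed against its far side with 7 to 25 N (y of hanger in the frame of next_rail_start between 0.142 and 0.175 m and z of hanger in the frame of next_rail_start below -0.0035 m and contact force between hanger and next_rail between 7 and 25 N), for 0.3 s.
At the end, for the whole second after the job is handed in: The hanger hangs on the next rail with its saddle down in the notch: origin 4 to 10 mm below the rail's top level, within 8 mm of the rail's middle and 125 to 175 mm along it, upright within 0.1 rad, still (under 0.02 m/s) and released (y of hanger in the frame of next_rail_start between 0.125 and 0.175 m and z of hanger in the frame of next_rail_start between -0.01 and -0.004 m and x of hanger in the frame of next_rail_start between -0.008 and 0.008 m and angle between hanger's own z axis and vertical below 0.1 rad and linear speed of hanger below 0.02 m/s and contact force between hanger and the fingers below 0.05 N); the robot touches nothing.
It fails at once if the hanger is pressed or knocked against either rail with more than 40 N (contact force between hanger and next_rail above 40 N or contact force between hanger and rail_beam above 40 N or contact force between hanger and first_rail above 40 N).
It fails at once if the hanger, down in the notch, is pressed against its side with more than 25 N (y of hanger in the frame of next_rail_start between 0.1 and 0.18 m and z of hanger in the frame of next_rail_start below -0.0045 m and contact force between hanger and next_rail above 25 N).
It fails at once if past the wooden stretch the hanger is lifted or carried more than 6 mm above the next rail instead of being slid on it (y of hanger in the frame of next_rail_start between 0.085 and 0.35 m and z of hanger in the frame of next_rail_start above 0.006 m).
It fails at once if another hanger is moved more than 15 mm (distance of any of pale_hanger_a, pale_hanger_b from where it was at the start of the episode above 0.015 m).
It fails at once if a stone, the jar or a tool on the bench is moved more than 20 mm (distance of any of stone_blue, stone_tan, lacquer_jar, carving_tool, lacquer_brush from where it was at the start of the episode above 0.02 m).
It also fails if it takes over 62 s, if anything falls off the work surface, if the arm or the gripper's body presses on something with over 40 N, if the wrist force passes 120 N, or if a joint passes its speed limit or range.

## Working session

There is one attempt and no reset: what is moved stays moved. The work goes in short steps, Python scripts to look and compute and a shell command to move; the robot and the scene stay as the last step left them, time stands still between calls to the robot, and variables do not carry over. Pictures are saved under pics/ and viewed, at most 10 in all, crops included, and the job is handed in when it is done.

```bash
ls; mkdir -p pics
python3 - <<'E'
from plant import arm
import cv2,numpy as np
for n in("scene","top"):
    d=arm.read_camera(n); cv2.imwrite(f"pics/{n}0.png",d["img"][:,:,::-1]); np.savez(f"/tmp/{n}0.npz",**d)
    print(n,d["fx"],d["fy"],d["cx"],d["cy"],d["k1"],np.round(d["extrinsics"],3).tolist())
print(arm.get_obs())
E
```

```text
pics
scene 476.987864947022 476.987864947022 325.43427285709333 190.75383285096638 0.04127702702360325 [[-0.68, 0.634, -0.368, 1.11], [0.733, 0.577, -0.36, 0.51], [-0.016, -0.514, -0.857, 1.39], [0.0, 0.0, 0.0, 1.0]]
top 383.8167114178859 383.8167114178859 324.00105590318316 197.3830507184147 0.02489174474741295 [[0.018, -0.99, 0.142, 0.431], [-1.0, -0.016, 0.012, -0.01], [-0.01, -0.143, -0.99, 1.117], [0.0, 0.0, 0.0, 1.0]]
{'time_s': 0.1, 'joints': array([64.38937128, 30.77577268, -0.25598786, 88.16637263,  0.14874077,
       61.15187912, -4.07986268]), 'qd': array([-0.00268183, -0.18763993, -0.05497336, -0.11440976, -0.03322289,
       -0.00817601,  0.03885778]), 'joint_torque': array([ 2.87620074e-03, -5.84568608e+01,  1.05200350e+00, -2.59779543e+01,
        1.26247012e-02,  4.56975598e-03, -1.16373752e-05]), 'position': array([ 0.24136006, -0.60289431,  0.23046174]), 'tool_rot': array([-1.79906489e+02,  5.84913531e-03,  2.18226895e+01]), 'force': array([0.24829759, 0.37175628, 1.3112026 ]), 'wrist_torque': array([ 0.01607719, -0.03810715, -0.00356109]), 'grasp_force': 0.0, 'opening': 0.08504829910709845}
```

View pics/scene0.png

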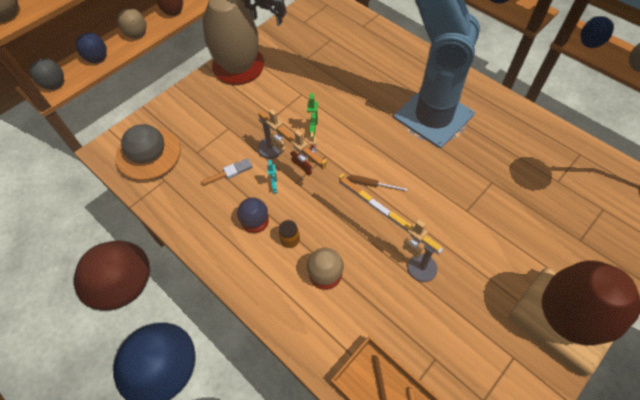

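View pics/top0.png

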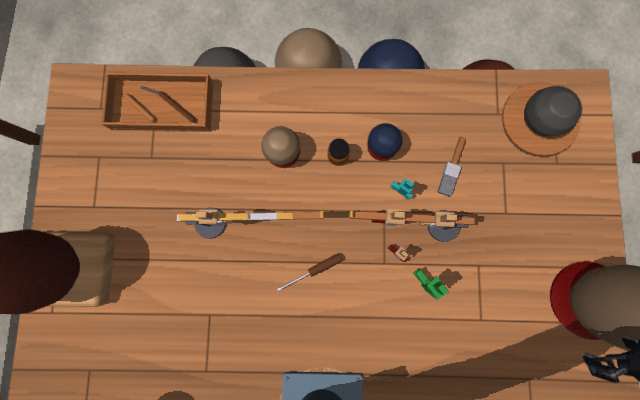

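The scene view shows the first rail from about (262,115) to (325,163) and the next rail from (340,177) to (440,250). In the top view the rails lie along row 216: the first at cols 355–480, the next at about 178–350. Candidates are the hanger on the rail at top (396,216) with dark red below it at (378,220), a small red and white figure at top (400,252), and green and turquoise ones at (432,285) and (404,188). I'll confirm with an enlarged crop.

Run:
```python
import cv2,numpy as np
a=cv2.imread("pics/scene0.png")[85:265,240:450]; b=cv2.imread("pics/top0.png")[180:300,165:485]
a=cv2.resize(a,(0,0),fx=1.66,fy=1.66,interpolation=cv2.INTER_CUBIC); b=cv2.resize(b,(800,300),interpolation=cv2.INTER_CUBIC)
o=np.zeros((600,800,3),np.uint8);o[:a.shape[0],:a.shape[1]]=a;o[300:]=b
s=cv2.resize(cv2.imread("pics/scene0.png")[95:185,250:380],(433,300),interpolation=cv2.INTER_CUBIC);o[:300,350:783]=s
cv2.imwrite("pics/crop0.png",o)
```

```text
(no output)
```

View pics/crop0.png

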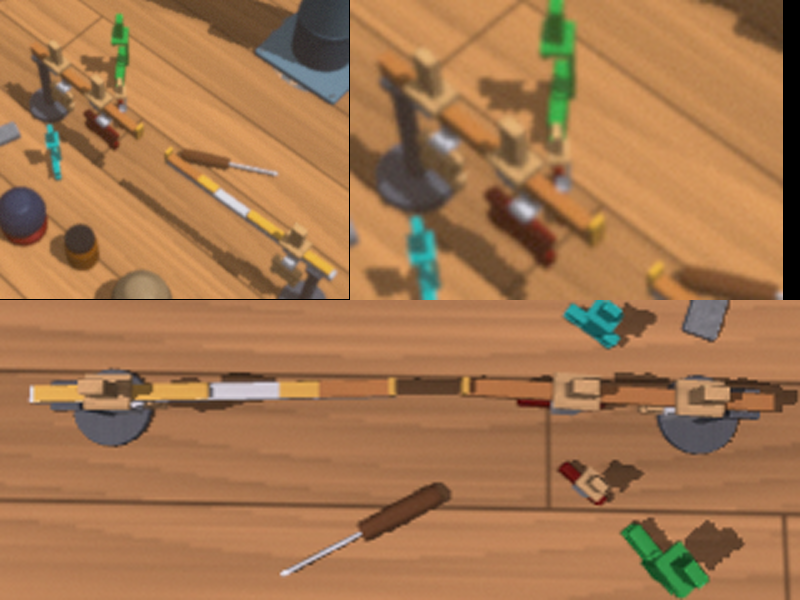

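Red candidates: the hanger on the first rail (top 396,216; large dark red stand), and a small red and white piece on the bench (top 400,252). The one on the rail fits: it hangs on the first rail and is the larger red one. The notch floor also shows, whitish, at top cols 249–276.

```bash
cat > h.py <<'E'
import numpy as np,cv2
def cloud(d):
    d={k:d[k] for k in d}
    v,u=np.mgrid[0:400,0:640]
    K=np.array([[d["fx"],0,d["cx"]],[0,d["fy"],d["cy"]],[0,0,1.]])
    p=cv2.undistortPoints(np.stack([u,v],-1).reshape(-1,1,2).astype(np.float64),K,np.array([float(d["k1"]),0,0,0])).reshape(400,640,2)
    z=d["z_map"].astype(float); P=np.dstack([p*z[...,None],z,np.ones_like(z)])@d["extrinsics"].T
    P=P[...,:3]; P[z==0]=np.nan
    return P
E
python3 - <<'E'
from h import *
for n in("top","scene"):
    d=np.load(f"/tmp/{n}0.npz");P=cloud(d);x,y,z=np.moveaxis(P,-1,0)
    print(n,"bench z",np.nanmedian(z[(abs(x-0.45)<.1)&(abs(y)<.3)]))
    R=(x>.3)&(x<.6)&(y>-.55)&(y<.45)
    print("z by y (rail/tab): y, n, xmid, xmin, xmax, zmed")
    for y0 in np.arange(-.5,.42,.02):
        m=R&(z>.165)&(z<.205)&(abs(y-y0)<.01); t=R&(z>.235)&(z<.27)&(abs(y-y0)<.01)
        s="" 
        if m.sum()>2: s+=f"{m.sum()} {x[m].mean():.4f} [{x[m].min():.3f},{x[m].max():.3f}] z{np.median(z[m]):.4f}"
        if t.sum()>0: s+=f" | tab {t.sum()} {x[t].mean():.4f} y{y[t].mean():.4f} z{np.median(z[t]):.4f}"
        if s: print(round(y0,2),s)
if 1:
    d=np.load("/tmp/top0.npz");P=cloud(d)
    print("row216 colors")
    for c in range(170,490,2):
        col=[int(r) for r in d["img"][216,c]]
        if 230<c<360 : print(c,col,np.round(P[216,c],3),end=";")
E
```

```text
top bench z 0.0002044797064910675
z by y (rail/tab): y, n, xmid, xmin, xmax, zmed
-0.36 36 0.5119 [0.500,0.527] z0.1889
-0.34 101 0.5134 [0.500,0.530] z0.1873
-0.32 53 0.5135 [0.502,0.531] z0.1882
-0.3 65 0.5005 [0.345,0.533] z0.1974 | tab 29 0.5163 y-0.2946 z0.2472
-0.28 173 0.4369 [0.339,0.533] z0.1892 | tab 52 0.5158 y-0.2822 z0.2464
-0.26 93 0.5167 [0.501,0.533] z0.1900
-0.24 60 0.5177 [0.510,0.526] z0.1891
-0.22 57 0.5178 [0.511,0.525] z0.1886
-0.2 66 0.5192 [0.503,0.536] z0.1901
-0.18 54 0.5144 [0.504,0.536] z0.1975 | tab 35 0.5200 y-0.1760 z0.2474
-0.16 104 0.5201 [0.504,0.538] z0.1974 | tab 35 0.5206 y-0.1641 z0.2467
-0.14 66 0.5208 [0.507,0.529] z0.1895
-0.12 58 0.5215 [0.514,0.531] z0.1888
-0.1 60 0.5225 [0.515,0.531] z0.1892
-0.08 57 0.5227 [0.515,0.530] z0.1889
-0.06 22 0.5229 [0.516,0.532] z0.1991
0.0 24 0.5219 [0.515,0.530] z0.1965
0.02 59 0.5215 [0.514,0.529] z0.1820
0.04 60 0.5217 [0.514,0.529] z0.1820
0.06 58 0.5208 [0.513,0.529] z0.1817
0.08 57 0.5196 [0.512,0.529] z0.1817
0.1 56 0.5182 [0.511,0.526] z0.1814
0.12 56 0.5180 [0.511,0.526] z0.1781
0.14 56 0.5179 [0.510
[... 3908 characters left out ...]
.537  0.003 -0.001];326 [90, 63, 42] [ 0.537 -0.003  0.004];328 [90, 62, 42] [ 0.537 -0.009  0.001];330 [90, 61, 42] [ 0.537 -0.015 -0.002];332 [91, 64, 43] [ 0.537 -0.021  0.004];334 [90, 61, 43] [ 0.538 -0.027 -0.002];336 [90, 61, 41] [ 0.537 -0.032  0.002];338 [90, 62, 42] [ 0.538 -0.038 -0.002];340 [91, 62, 43] [ 0.538 -0.044 -0.001];342 [90, 63, 42] [ 0.538 -0.05   0.001];344 [90, 62, 41] [nan nan nan];346 [89, 61, 41] [ 0.538 -0.062 -0.002];348 [99, 68, 45] [ 0.538 -0.067  0.   ];350 [188, 138, 69] [ 0.518 -0.062  0.205];352 [174, 124, 63] [ 0.519 -0.066  0.205];354 [104, 65, 39] [ 0.52  -0.072  0.19 ];356 [182, 115, 71] [ 0.52  -0.077  0.192];358 [180, 114, 70] [ 0.52  -0.082  0.189];
```

Run:
```python
from h import *
for n in("top","scene"):
    d=np.load(f"/tmp/{n}0.npz");P=cloud(d);x,y,z=np.moveaxis(P,-1,0)
    for nm,ys,zr in(("first",[(-.25,-.21),(-.135,-.07)],(.184,.194)),("next",[(.012,.105),(.2,.25)],(.177,.187)),("notch",[(.125,.18)],(.17,.18))):
        c=[];zz=[]
        for a,b in ys:
            for y0 in np.arange(a,b,.005):
                m=(abs(x-.52)<.03)&(abs(y-y0)<.0025)&(z>zr[0])&(z<zr[1])
                if m.sum()>3: c.append((y0,(x[m].min()+x[m].max())/2)); zz+=list(z[m])
        c=np.array(c);k=np.polyfit(c[:,0],c[:,1],1);print(n,nm,"slope %.4f x0 %.4f"%tuple(k),"z %.4f"%np.mean(zz))
    for nm,lo,hi in(("firststop",-.09,-.03),("nextstop",-.02,.03)):
        m=(abs(x-.522)<.015)&(y>lo)&(y<hi)&(z>.193 if nm[0]=='n' else z>.2)&(z<.21);print(nm,m.sum(),y[m].min(),y[m].max(),x[m].mean(),np.median(z[m]))
    m=(abs(x-.522)<.03)&(y>-.21)&(y<-.13)&(z>.235);print("tab",np.nanmean(P[m],0),y[m].min(),y[m].max())
    m=(abs(x-.522)<.03)&(y>-.22)&(y<-.12)&(z>.194)&(z<.202);print("saddle",y[m].min(),y[m].max(),x[m].min(),x[m].max())
    m=(abs(x-.52)<.006)&(y>.1)&(y<.21)&(z<.179)&(z>.17);print("notch y",y[m].min(),y[m].max(),np.percentile(y[m],[3,97]))
    m=(x<.45)&(x>.0)&(y<-.45)&(z>.1);print("high stuff",np.nanmax(P[m],0) if m.sum() else 0)
```

```text
top first slope 0.0329 x0 0.5260 z 0.1891
top next slope -0.0315 x0 0.5227 z 0.1818
top notch slope -0.0172 x0 0.5204 z 0.1759
firststop 18 -0.06646934922720676 -0.06152793275216869 0.5231273507177229 0.20470778961631309
nextstop 21 0.0027672447207678467 0.007874298748576201 0.5229843123566813 0.1966014554876112
tab [ 0.52026911 -0.1700626   0.24660469] -0.1818437159041814 -0.15965028353943292
saddle -0.19426724469897685 -0.15029053868594894 0.5040892452505663 0.5379648939438578
notch y 0.10131254371913612 0.20466054508786768 [0.12161032 0.18804937]
high stuff [ 0.41676164 -0.5295001   0.38228469]
scene first slope 0.0452 x0 0.5329 z 0.1899
scene next slope -0.0311 x0 0.5277 z 0.1824
scene notch slope -0.0221 x0 0.5267 z 0.1757
firststop 13 -0.06752068387479548 -0.05819433832807519 0.5291093869543553 0.20376214732854137
nextstop 14 0.00255416581426815 0.010597484229320442 0.5287172026581769 0.19795662181356422
tab [ 0.52631399 -0.16748651  0.24547378] -0.18335566854629426 -0.15696367168651948
saddle -0.20511991016458075 -0.12382642994535786 0.507029213548208 0.543102215044586
notch y 0.1056154764162337 0.18399905813974404 [0.11000827 0.18134032]
high stuff [ 0.42459084 -0.52728374  0.34899281]
```

```bash
python3 -m inch '[[[0,0,-4.5,0,0,0],[0,0,-4.5,0,0,0.139],[0,0,0,0,0,0.139],[0,0,0,0,0,0.139],[0,0,0,0,0,0]]]' 8.5 40
```

```text
time_s: 0.72
position: [0.2416, -0.6031, 0.3208]
tool_rot: [-180.0, 0.0, -2.0]
force: [-0.5, -0.1, 0.5]
opening: 0.085
grasp_force: 0.0
```

```bash
python3 -m inch '[[[0,-5,0,0,0,0],[0,-5,0,0,0,0],[0,-5,0,0,0,0],[0,-5,0,0,0,0],[3.33,-3.03,0,0,0,0],[3.33,-3.03,0,0,0,0],[3.33,-3.03,0,0,0,0],[3.33,-3.03,0,0,0,0],[3.33,-3.03,0,0,0,0],[3.33,-3.03,0,0,0,0],[3.33,-3.03,0,0,0,0],[3.3,-3.06,0,0,0,0],[0,0,0,0,0,0],[0,0,0,0,0,0]]]'
python3 - <<'E'
from plant import arm
from h import *
o=arm.get_obs();print(o["position"],o["tool_rot"],o["force"])
a=[]
for n in("scene","top"):
    d=arm.read_camera(n); np.savez(f"/tmp/{n}1.npz",**d);P=cloud(d);x,y,z=np.moveaxis(P,-1,0)
    m=(abs(x-.52)<.04)&(abs(y+.17)<.08)&(z>.30)&(z<.37)
    print(n,m.sum(),[(round(x[m&(y<-.17)].mean(),4),round(x[m&(y>-.17)].mean(),4),np.nanmin(y[m]),np.nanmax(y[m]),np.nanmin(z[m]))] if m.sum() else 0)
    a.append(d["img"][80:230,240:390] if n=="scene" else d["img"][150:300,320:470])
cv2.imwrite("pics/hover.png",cv2.resize(np.hstack(a)[:,:,::-1],(800,400),interpolation=cv2.INTER_CUBIC))
E
```

```text
time_s: 2.48
position: [0.5229, -0.1712, 0.3209]
tool_rot: [180.0, 0.1, -2.0]
force: [-0.0, 0.2, -0.1]
opening: 0.0853
grasp_force: 0.0
[ 0.52291236 -0.17121266  0.32088042] [ 1.79977317e+02  6.56756878e-02 -1.98748563e+00] [-0.02159782  0.24164634 -0.09185991]
scene 105 [(np.float64(0.5254), np.float64(0.5328), np.float64(-0.22335507187833104), np.float64(-0.11329117671378908), np.float64(0.33312142271440615))]
top 7 [(np.float64(nan), np.float64(0.5131), np.float64(-0.12891390210319287), np.float64(-0.11782509662317059), np.float64(0.3364226790010063))]<stdin>:8: RuntimeWarning: Mean of empty slice.
  ret = ret.dtype.type(ret / rcount)
```

View pics/hover.png

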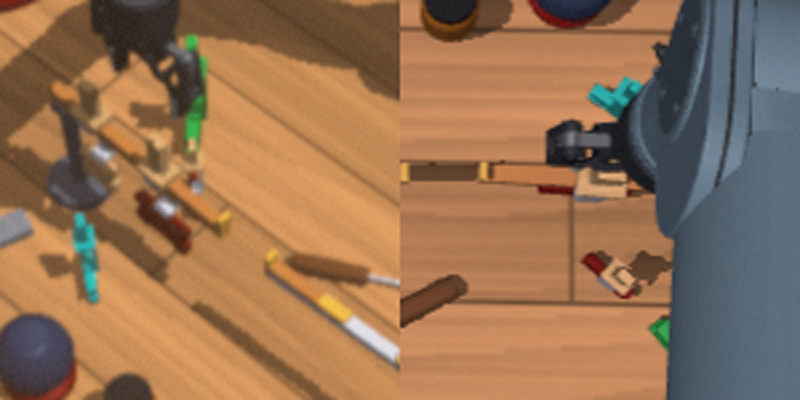

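The crops show the open gripper (scene crop, about (150,60)) in line with the rail above the dark red hanger's tab at (160,150). Fingers are clear of the neighbour. Descending.

```bash
python3 -m inch '[[[0,-0.12,3,0,0,0],[0,0,3,0,0,0],[0,0,2.5,0,0,0],[0,0,1.2,0,0,0],[0,0,0.8,0,0,0],[0,0,0.5,0,0,0],[0,0,0.1,0,0,0],[0,0,0,0,0,0]]]' && python3 -m inch '[[[0,0,0,0,0,0],[0,0,0,0,0,0],[0,0,0,0,0,0],[0,0,0,0,0,0],[0,0,0,0,0,0],[0,0,0,0,0,0]]]' 1.5 50
```

```text
time_s: 3.58
position: [0.5239, -0.1695, 0.2107]
tool_rot: [180.0, -0.0, -2.1]
force: [-0.1, -0.4, -0.4]
opening: 0.0848
grasp_force: 0.0
time_s: 4.32
position: [0.5237, -0.1699, 0.2105]
tool_rot: [180.0, -0.0, -2.1]
force: [-0.2, -2.1, 2.0]
opening: 0.0236
grasp_force: 50.9
```

```bash
python3 -m inch '[[[0,0,-0.1,0,0,0],[0,0,-0.1,0,0,0],[0,0,-0.1,0,0,0],[0,0,-0.1,0,0,0],[0,0,-0.2,0,0,0],[0,0,-0.4,0,0,0],[0,0,-0.6,0,0,0],[0,0,-0.6,0,0,0],[0,0,-0.4,0,0,0],[0,0,-0.2,0,0,0],[0,0,0,0,0,0],[0,0,0,0,0,0]]]'
```

```text
time_s: 5.82
position: [0.5234, -0.1694, 0.2381]
tool_rot: [-180.0, 0.0, -2.1]
force: [0.4, 0.2, -3.1]
opening: 0.0231
grasp_force: 50.4
```

```bash
python3 -m inch '[[[0,-0.4,0,0,0,0],[0,-0.8,0,0,0,0],[0,-1.2,0,0,0,0],[0,-1.2,0,0,0,0],[0,-1.2,0,0,0,0],[-0.02,-1.2,0,0,0,0],[-0.02,-1.2,0,0,0,0],[0,-1.2,0,0,0,0],[0,-1.2,0,0,0,0],[0,-1.2,0,0,0,0],[0,-0.8,0,0,0,0],[0,-0.5,0,0,0,0],[0,-0.3,0,0,0,0],[0,0,0,0,0,0],[0,0,0,0,0,0]]]'
python3 - <<'E'
from plant import arm
from h import *
a=[]
for n in("scene","top"):
    d=arm.read_camera(n); np.savez(f"/tmp/{n}2.npz",**d)
    a.append(d["img"][90:240,260:410] if n=="scene" else d["img"][150:300,250:400])
cv2.imwrite("pics/gap.png",cv2.resize(np.hstack(a)[:,:,::-1],(800,400),interpolation=cv2.INTER_CUBIC))
E
```

```text
time_s: 7.7
position: [0.5276, -0.0459, 0.2383]
tool_rot: [180.0, 0.0, -2.1]
force: [-0.4, -0.4, -2.9]
opening: 0.0238
grasp_force: 50.4
```

View pics/gap.png

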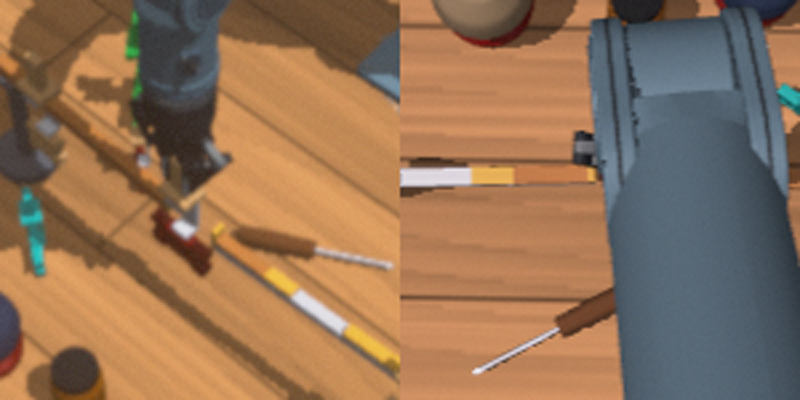

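Scene crop: the hanger hangs in the gap between the rails at about (185,215), clear of the first rail's end, with the next rail's stop ahead at (220,232). Now I turn it by 3.9° and check the alignment with the scene depth map.

```bash
python3 -m inch '[[[0,-0.1,0,0,0,-0.017],[0,-0.2,0,0,0,-0.017],[0,-0.2,0,0,0,-0.017],[0,-0.1,0,0,0,-0.017],[0,0,0,0,0,0],[0,0,0,0,0,0]]]'
python3 - <<'E'
from plant import arm
from h import *
d=arm.read_camera("scene"); P=cloud(d);x,y,z=np.moveaxis(P,-1,0)
print(arm.get_obs()["position"],arm.get_obs()["tool_rot"])
m=(abs(x-.525)<.04)&(abs(y+.04)<.04)&(z>.221)&(z<.229)
print(m.sum(),[(round(float(v),4)) for v in (x[m].min(),x[m].max(),y[m].min(),y[m].max())],np.median(z[m]))
# +x edge of saddle vs +x edge of next rail (visible edges) along y
for y0 in np.arange(-.06,-.005,.006):
    k=m&(abs(y-y0)<.003)
    if k.sum(): print("saddle",round(y0,3),k.sum(),x[k].min().round(4),x[k].max().round(4))
for y0 in np.arange(.015,.08,.01):
    k=(abs(x-.525)<.03)&(abs(y-y0)<.005)&(z>.178)&(z<.188); print("rail",round(y0,3),k.sum(),x[k].min().round(4),x[k].max().round(4))
E
```

```text
time_s: 8.55
position: [0.5277, -0.0396, 0.2383]
tool_rot: [180.0, -0.0, 1.8]
force: [-0.3, 0.3, -3.2]
opening: 0.0233
grasp_force: 50.4
[ 0.5276817  -0.03962025  0.23827587] [1.79994594e+02 4.54182511e-03 1.81157553e+00]
77 [0.513, 0.5472, -0.0613, -0.017] 0.2256461535040717
saddle -0.06 6 0.5341 0.5472
saddle -0.054 6 0.5368 0.5464
saddle -0.048 9 0.5374 0.5464
saddle -0.042 4 0.5339 0.5434
saddle -0.036 10 0.5316 0.5458
saddle -0.03 7 0.5325 0.5463
saddle -0.024 19 0.513 0.5471
saddle -0.018 16 0.5137 0.5458
rail 0.015 16 0.5206 0.5346
rail 0.025 20 0.5175 0.5351
rail 0.035 17 0.5167 0.5346
rail 0.045 17 0.5194 0.5347
rail 0.055 19 0.516 0.537
rail 0.065 15 0.5187 0.5356
rail 0.075 16 0.5172 0.5339
```

```bash
python3 -m inch '[[[-0.05,-0.3,0,0,0,0],[0,-0.6,0,0,0,0],[0,-1,0,0,0,0],[0,-1,0,0,0,0],[0,-1,0,0,0,0],[0,-1,0,0,0,0],[0,-1,0,0,0,0],[0,-1,0,0,0,0],[0,-0.9,0,0,0,0],[0,-0.6,0,0,0,0],[0,-0.4,0,0,0,0],[0,-0.3,0,0,0,0],[0,0,0,0,0,0],[0,0,0,0,0,0]]]'
python3 - <<'E'
from plant import arm
from h import *
a=[]
for n in("scene",):
    d=arm.read_camera(n); P=cloud(d);x,y,z=np.moveaxis(P,-1,0)
    m=(abs(x-.525)<.04)&(abs(y-.05)<.04)&(z>.221)&(z<.229)
    print(m.sum(),[(round(float(v),4)) for v in (x[m].min(),x[m].max(),y[m].min(),y[m].max())],np.median(z[m]))
    cv2.imwrite("pics/over.png",cv2.resize(d["img"][120:260,300:460,::-1],(800,600)[:1]+(700*600//700,),interpolation=cv2.INTER_CUBIC))
print(arm.get_obs()["wrist_torque"])
E
```

```text
time_s: 10.35
position: [0.5243, 0.0511, 0.2382]
tool_rot: [180.0, 0.0, 1.8]
force: [-0.4, -0.7, -2.0]
opening: 0.0238
grasp_force: 50.5
82 [0.5082, 0.5442, 0.0308, 0.0749] 0.22544517822032117
[-0.0424966   0.01078034 -0.00996785]
```

View pics/over.png

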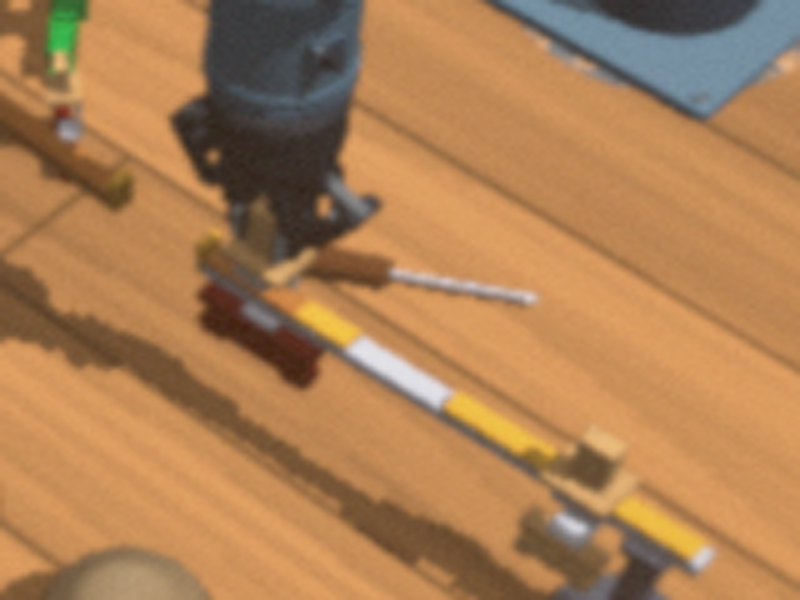

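The picture shows the hanger over the wooden stretch, (205–320, 240–385), its stop behind it at (210,245). Saddle centre and rail centre agree within 1 mm. Lowering.

```bash
python3 -m inch '[[[0,0,0.4,0,0,0],[0,0,0.6,0,0,0],[0,0,0.6,0,0,0],[0,0,0.6,0,0,0],[0,0,0.4,0,0,0],[0,0,0.25,0,0,0],[0,0,0.15,0,0,0],[0,0,0.05,0,0,0],[0,0,0.05,0,0,0],[0,0,0,0,0,0]]]'; python3 -m inch '[[[0,0,0.07,0,0,0],[0,0,0.07,0,0,0],[0,0,0,0,0,0]]]'
```

```text
time_s: 11.65
position: [0.5243, 0.0514, 0.2073]
tool_rot: [180.0, -0.0, 1.8]
force: [-0.2, 0.3, -2.6]
opening: 0.0233
grasp_force: 50.5
time_s: 12.02
position: [0.5243, 0.0514, 0.2058]
tool_rot: [180.0, 0.0, 1.8]
force: [-0.9, 0.4, -3.2]
opening: 0.0236
grasp_force: 50.5
```

```bash
python3 -m inch '[[[0,0,0.07,0,0,0],[0,0,0.07,0,0,0],[0,0,0.05,0,0,0],[0,0,0,0,0,0]]]';  python3 -m inch '[[[0,0,0.05,0,0,0],[0,0,0.03,0,0,0],[0,0,0,0,0,0]]]'
```

```text
time_s: 12.52
position: [0.5243, 0.0514, 0.2039]
tool_rot: [-180.0, 0.0, 1.8]
force: [0.3, -0.6, -3.1]
opening: 0.0233
grasp_force: 50.5
time_s: 12.9
position: [0.5243, 0.0515, 0.2032]
tool_rot: [-180.0, 0.0, 1.8]
force: [-0.1, 0.3, -2.7]
opening: 0.0235
grasp_force: 50.5
```

```bash
python3 -m inch '[[[0,0,0.05,0,0,0],[0,0,0,0,0,0]]]';  python3 -m inch '[[[0,0,0.05,0,0,0],[0,0,0,0,0,0]]]'
```

```text
time_s: 13.15
position: [0.5244, 0.0514, 0.2027]
tool_rot: [180.0, -0.0, 1.8]
force: [0.4, -0.2, -2.5]
opening: 0.0233
grasp_force: 50.5
time_s: 13.4
position: [0.5244, 0.0514, 0.2026]
tool_rot: [180.0, -0.0, 1.8]
force: [-1.9, -0.3, 4.1]
opening: 0.0235
grasp_force: 51.4
```

```bash
python3 -m inch '[[[0,0,0,0,0,0],[0,0,0,0,0,0],[0,-0.1,0,0,0,0],[0,-0.2,0,0,0,0],[0,-0.2,0,0,0,0],[0,-0.2,0,0,0,0],[0,-0.2,0,0,0,0],[0,-0.1,0,0,0,0],[0,0,0,0,0,0]]]'
```

```text
time_s: 14.52
position: [0.5249, 0.0603, 0.2027]
tool_rot: [179.9, -0.1, 1.8]
force: [0.8, -5.0, 5.3]
opening: 0.0235
grasp_force: 51.4
```

```bash
python3 -m inch '[[[0,-0.1,-0.02,0,0,0],[0,-0.2,0,0,0,0],[0,-0.2,0,0,0,0],[0,-0.2,0,0,0,0],[0,-0.2,0,0,0,0],[0,-0.2,0,0,0,0],[0,-0.2,0,0,0,0],[0,-0.2,0,0,0,0],[0,-0.1,0,0,0,0],[0,0,0,0,0,0]]]'
```

```text
time_s: 15.78
position: [0.5238, 0.0769, 0.2026]
tool_rot: [180.0, -0.0, 1.8]
force: [-0.0, -5.8, 5.2]
opening: 0.023
grasp_force: 51.3
```

```bash
python3 -m inch '[[[0,-0.1,-0.02,0,0,0],[0,-0.2,0,0,0,0],[0,-0.25,0,0,0,0],[0,-0.25,0,0,0,0],[0,-0.25,0,0,0,0],[0,-0.25,0,0,0,0],[0,-0.25,0,0,0,0],[0,-0.25,0,0,0,0],[0,-0.25,0,0,0,0],[0,-0.25,0,0,0,0],[0,-0.25,0,0,0,0],[0,-0.1,0,0,0,0],[0,0,0,0,0,0]]]'
```

```text
time_s: 17.4
position: [0.5225, 0.1044, 0.2025]
tool_rot: [-180.0, 0.0, 1.8]
force: [0.9, -1.7, 1.5]
opening: 0.0232
grasp_force: 51.0
```

```bash
python3 -m inch '[[[0,-0.1,0,0,0,0],[0,-0.2,0,0,0,0],[0,-0.25,0,0,0,0],[0,-0.25,0,0,0,0],[0,-0.25,0,0,0,0],[0,-0.25,0,0,0,0],[0,-0.25,0,0,0,0],[0,-0.25,0,0,0,0],[0,-0.25,0,0,0,0],[0,-0.25,0,0,0,0],[0,-0.1,0,0,0,0],[0,0,0,0,0,0]]]'
```

```text
time_s: 18.9
position: [0.5218, 0.1281, 0.2025]
tool_rot: [-180.0, 0.0, 1.8]
force: [-0.6, -0.4, -3.2]
opening: 0.0233
grasp_force: 50.5
```

```bash
python3 -m inch '[[[0,0,0.03,0,0,0],[0,0,0.03,0,0,0],[0,0,0,0,0,0]]]'
python3 - <<'E'
from plant import arm
from h import *
d=arm.read_camera("top"); P=cloud(d);x,y,z=np.moveaxis(P,-1,0)
r=range(214,220)
print([(c,round(float(np.nanmedian(y[214:219,c])),4),round(float(np.nanmedian(z[214:219,c])),4)) for c in range(236,296,2)])
print(arm.get_obs()["wrist_torque"])
E
```

```text
time_s: 19.27
position: [0.5219, 0.1279, 0.2023]
tool_rot: [180.0, -0.0, 1.8]
force: [-2.7, 0.3, 2.3]
opening: 0.0237
grasp_force: 51.2
[(236, 0.1079, 0.6298), (238, 0.1053, 0.6297), (240, 0.1023, 0.6315), (242, 0.0998, 0.6318), (244, 0.0969, 0.633), (246, 0.0942, 0.6335), (248, 0.0919, 0.6332), (250, 0.0894, 0.6328), (252, 0.0869, 0.6326), (254, 0.0845, 0.6321), (256, 0.0822, 0.6305), (258, 0.0794, 0.6318), (260, 0.0773, 0.6297), (262, 0.0751, 0.6277), (264, 0.0729, 0.6254), (266, 0.0708, 0.6226), (268, 0.0684, 0.6213), (270, 0.0663, 0.6179), (272, 0.0641, 0.6148), (274, 0.0622, 0.6096), (276, 0.0606, 0.6023), (278, 0.0598, 0.588), (280, 0.0606, 0.5592), (282, 0.0939, 0.2607), (284, 0.0884, 0.2702), (286, 0.0833, 0.2747), (288, 0.0785, 0.2785), (290, 0.0746, 0.2738), (292, 0.0787, 0.1828), (294, 0.0737, 0.1839)]
[-0.14193419  0.58697521 -0.0669469 ]
```

```bash
python3 -m inch '[[[0,-0.1,0,0,0,0],[0,-0.15,0,0,0,0],[0,-0.15,0,0,0,0],[0,-0.15,0,0,0,0],[0,-0.15,0,0,0,0],[0,-0.15,0,0,0,0],[0,-0.15,0,0,0,0],[0,-0.15,0,0,0,0],[0,-0.1,0,0,0,0],[0,0,0,0,0,0]]]'
```

```text
time_s: 20.58
position: [0.5206, 0.1416, 0.2013]
tool_rot: [-179.9, 0.1, 1.9]
force: [-0.4, -0.0, -3.0]
opening: 0.023
grasp_force: 50.4
```

```bash
python3 -m inch '[[[0,-0.1,0.05,0,0,0],[0,-0.1,0.05,0,0,0],[0,-0.1,0.05,0,0,0],[0,-0.1,0.05,0,0,0],[0,0,0,0,0,0]]]';python3 -m inch '[[[0,0,0.06,0,0,0],[0,0,0.06,0,0,0],[0,0,0,0,0,0]]]'
```

```text
time_s: 21.2
position: [0.5213, 0.1445, 0.2]
tool_rot: [-180.0, 0.0, 1.8]
force: [0.3, 0.5, -3.3]
opening: 0.0234
grasp_force: 50.4
time_s: 21.58
position: [0.5213, 0.1443, 0.1987]
tool_rot: [180.0, 0.0, 1.8]
force: [-0.0, 0.2, -3.4]
opening: 0.0235
grasp_force: 50.4
```

```bash
python3 -m inch '[[[0,0,0.06,0,0,0],[0,0,0.06,0,0,0],[0,0,0,0,0,0]]]';python3 -m inch '[[[0,0,0.05,0,0,0],[0,0,0.02,0,0,0],[0,0,0,0,0,0]]]'
```

```text
time_s: 21.95
position: [0.5213, 0.1444, 0.1975]
tool_rot: [180.0, 0.0, 1.8]
force: [-0.2, 0.2, -2.5]
opening: 0.0234
grasp_force: 50.4
time_s: 22.32
position: [0.5214, 0.1444, 0.1969]
tool_rot: [180.0, 0.0, 1.8]
force: [-0.2, -0.4, -2.1]
opening: 0.0235
grasp_force: 50.4
```

```bash
python3 -m inch '[[[0,0,0.05,0,0,0],[0,0,0,0,0,0]]]'
```

```text
time_s: 22.58
position: [0.5214, 0.1444, 0.1967]
tool_rot: [180.0, -0.0, 1.8]
force: [-1.0, -0.4, 0.8]
opening: 0.0234
grasp_force: 51.0
```

The saddle is on the notch floor, 5.9 mm below the rail top. Sliding on to the far side.

```bash
python3 -m inch '[[[0,-0.1,-0.01,0,0,0],[0,-0.15,0,0,0,0],[0,-0.15,0,0,0,0],[0,-0.15,0,0,0,0],[0,-0.15,0,0,0,0],[0,-0.15,0,0,0,0],[0,-0.15,0,0,0,0],[0,-0.15,0,0,0,0],[0,-0.1,0,0,0,0],[0,-0.1,0,0,0,0],[0,0,0,0,0,0]]]';python3 -m inch '[[[0,-0.1,0,0,0,0],[0,-0.1,0,0,0,0],[0,0,0,0,0,0]]]'
```

```text
time_s: 23.95
position: [0.5213, 0.1578, 0.1967]
tool_rot: [180.0, -0.0, 1.8]
force: [-0.9, -4.6, 4.6]
opening: 0.0234
grasp_force: 51.3
time_s: 24.32
position: [0.5212, 0.1597, 0.1967]
tool_rot: [180.0, -0.0, 1.8]
force: [0.7, -4.6, 4.8]
opening: 0.0232
grasp_force: 51.4
```

```bash
python3 -m inch '[[[0,-0.08,-0.03,0,0,0],[0,-0.08,0,0,0,0],[0,0,0,0,0,0]]]';python3 -m inch '[[[0,-0.08,0,0,0,0],[0,-0.08,0,0,0,0],[0,0,0,0,0,0]]]'
```

```text
time_s: 24.7
position: [0.5207, 0.1619, 0.1967]
tool_rot: [-180.0, 0.0, 1.8]
force: [-0.3, -1.7, 1.2]
opening: 0.0235
grasp_force: 51.0
time_s: 25.08
position: [0.5206, 0.1633, 0.1967]
tool_rot: [-180.0, 0.0, 1.8]
force: [-0.7, -3.0, 0.7]
opening: 0.0235
grasp_force: 51.0
```

```bash
python3 -m inch '[[[0,-0.06,0,0,0,0],[0,0,0,0,0,0]]]';python3 -m inch '[[[0,-0.06,0,0,0,0],[0,0,0,0,0,0]]]'
```

```text
time_s: 25.32
position: [0.5206, 0.1638, 0.1967]
tool_rot: [-180.0, 0.0, 1.8]
force: [0.6, -2.4, 1.7]
opening: 0.0236
grasp_force: 51.0
time_s: 25.58
position: [0.5206, 0.1645, 0.1967]
tool_rot: [-180.0, 0.0, 1.8]
force: [0.2, -1.9, 1.0]
opening: 0.0235
grasp_force: 51.0
```

```bash
python3 -m inch '[[[0,-0.06,0,0,0,0],[0,0,0,0,0,0]]]';python3 -m inch '[[[0,-0.06,0,0,0,0],[0,0,0,0,0,0]]]'
```

```text
time_s: 25.82
position: [0.5206, 0.165, 0.1967]
tool_rot: [-180.0, 0.0, 1.8]
force: [-0.1, -2.5, 0.4]
opening: 0.0235
grasp_force: 51.0
time_s: 26.08
position: [0.5206, 0.1657, 0.1967]
tool_rot: [-180.0, 0.0, 1.8]
force: [0.0, -2.2, -0.5]
opening: 0.0232
grasp_force: 51.0
```

```bash
python3 -m inch '[[[0,-0.06,0,0,0,0],[0,0,0,0,0,0]]]';python3 -m inch '[[[0,-0.06,0,0,0,0],[0,0,0,0,0,0]]]'
```

```text
time_s: 26.32
position: [0.5206, 0.1658, 0.1967]
tool_rot: [180.0, 0.0, 1.8]
force: [0.0, -3.6, 1.3]
opening: 0.0235
grasp_force: 51.0
time_s: 26.58
position: [0.5206, 0.1658, 0.1967]
tool_rot: [179.9, 0.0, 1.8]
force: [-0.9, -5.6, 3.0]
opening: 0.0236
grasp_force: 51.0
```

```bash
python3 -m inch '[[[0,-0.08,0,0,0,0],[0,0,0,0,0,0]]]';python3 -m inch '[[[0,-0.08,0,0,0,0],[0,0,0,0,0,0]]]'
```

```text
time_s: 26.82
position: [0.5206, 0.1659, 0.1968]
tool_rot: [179.9, 0.0, 1.8]
force: [-1.4, -6.8, 3.3]
opening: 0.0234
grasp_force: 51.2
time_s: 27.08
position: [0.5206, 0.1659, 0.1968]
tool_rot: [179.8, 0.0, 1.7]
force: [-0.9, -8.8, 4.5]
opening: 0.023
grasp_force: 51.3
```

```bash
python3 -m inch '[[[0,-0.08,0,0,0,0],[0,-0.06,0,0,0,0],[0,0,0,0,0,0]]]';python3 -m inch '[[[0,-0.08,0,0,0,0],[0,-0.04,0,0,0,0],[0,0,0,0,0,0]]]'
```

```text
time_s: 27.45
position: [0.5206, 0.166, 0.1968]
tool_rot: [179.7, 0.1, 1.7]
force: [-1.3, -11.3, 6.0]
opening: 0.0231
grasp_force: 51.6
time_s: 27.82
position: [0.5206, 0.1661, 0.1968]
tool_rot: [179.6, 0.1, 1.7]
force: [-1.7, -13.2, 7.4]
opening: 0.0234
grasp_force: 51.8
```

```bash
python3 -m inch '[[[0,-0.08,-0.01,0,0,0],[0,-0.06,-0.01,0,0,0],[0,0,0,0,0,0]]]';python3 -m inch '[[[0,0,0,0,0,0],[0,0,0,0,0,0],[0,0,0,0,0,0],[0,0,0,0,0,0],[0,0,0,0,0,0],[0,0,0,0,0,0],[0,0,0,0,0,0],[0,0,0,0,0,0],[0,0,0,0,0,0]]]'
```

```text
time_s: 28.2
position: [0.5206, 0.1661, 0.1969]
tool_rot: [179.5, 0.1, 1.6]
force: [-1.4, -17.4, 8.5]
opening: 0.0236
grasp_force: 51.8
time_s: 29.32
position: [0.5206, 0.1662, 0.1969]
tool_rot: [179.5, 0.1, 1.6]
force: [-1.8, -16.5, 8.5]
opening: 0.0233
grasp_force: 51.8
```

Pressed at about 16 N for over a second. Backing off to near zero force.

```bash
python3 -m inch '[[[0,0.1,0,0,0,0],[0,0.1,0,0,0,0],[0,0.1,0,0,0,0],[0,0.1,0,0,0,0],[0,0.1,0,0,0,0],[0,0,0,0,0,0],[0,0,0,0,0,0]]]'
```

```text
time_s: 30.2
position: [0.5206, 0.1659, 0.1968]
tool_rot: [179.9, 0.0, 1.8]
force: [0.7, -5.8, 1.6]
opening: 0.0236
grasp_force: 51.0
```

```bash
python3 -m inch '[[[0,0.08,0,0,0,0],[0,0.06,0,0,0,0],[0,0,0,0,0,0],[0,0,0,0,0,0]]]'
```

```text
time_s: 30.7
position: [0.5206, 0.1658, 0.1968]
tool_rot: [180.0, 0.0, 1.8]
force: [1.3, -3.7, -3.6]
opening: 0.0234
grasp_force: 50.6
```

```bash
python3 -m inch '[[[0,0.08,0.03,0,0,0],[0,0,0,0,0,0],[0,0,0,0,0,0]]]'; python3 -m inch '[[[0,0,0,0,0,0],[0,0,0,0,0,0]]]' - 20
```

```text
time_s: 31.08
position: [0.5206, 0.1657, 0.1967]
tool_rot: [-180.0, -0.0, 1.9]
force: [0.3, -0.5, -1.4]
opening: 0.0233
grasp_force: 50.6
time_s: 31.32
position: [0.5206, 0.1657, 0.1967]
tool_rot: [-180.0, -0.0, 1.8]
force: [-0.1, 0.6, -2.0]
opening: 0.0232
grasp_force: 50.6
```

```bash
python3 -m inch '[[[0,0,0,0,0,0],[0,0,0,0,0,0],[0,0,0,0,0,0]]]' 2.8; python3 -m inch '[[[0,0,0,0,0,0],[0,0,0,0,0,0],[0,0,0,0,0,0],[0,0,0,0,0,0]]]' 6
```

```text
time_s: 31.7
position: [0.5208, 0.1651, 0.1968]
tool_rot: [-180.0, -0.0, 1.8]
force: [0.6, 0.4, -0.4]
opening: 0.028
grasp_force: 0.0
time_s: 32.2
position: [0.5207, 0.1651, 0.1967]
tool_rot: [180.0, 0.0, 1.8]
force: [0.1, 0.0, 0.1]
opening: 0.0599
grasp_force: 0.0
```

```bash
python3 -m inch '[[[0,0,-0.2,0,0,0],[0,0,-0.5,0,0,0],[0,0,-1,0,0,0],[0,0,-1.5,0,0,0],[0,0,-2,0,0,0],[0,0,-2,0,0,0],[0,0,-2,0,0,0],[0,0,-2,0,0,0],[-3,0,-1,0,0,0],[-4,0,0,0,0,0],[-4,0,0,0,0,0],[-4,0,0,0,0,0],[0,0,0,0,0,0],[0,0,0,0,0,0]]]'
python3 - <<'E'
from plant import arm
from h import *
d=arm.read_camera("scene"); P=cloud(d);x,y,z=np.moveaxis(P,-1,0)
cv2.imwrite("pics/end.png",cv2.resize(d["img"][120:260,300:460,::-1],(686,600),interpolation=cv2.INTER_CUBIC))
m=(abs(x-.525)<.04)&(abs(y-.165)<.03)&(z>.23);print("tab",np.nanmean(P[m],0),m.sum())
m=(abs(x-.525)<.04)&(abs(y-.165)<.04)&(z>.179)&(z<.2);print("saddle",[np.round((v[m].min(),v[m].max()),4) for v in(x,y)],np.median(z[m]))
E
```

```text
time_s: 33.95
position: [0.3717, 0.1604, 0.3196]
tool_rot: [-180.0, -0.1, 1.8]
force: [-0.1, 0.0, -0.1]
opening: 0.0599
grasp_force: 0.0
tab [0.5233559  0.16622681 0.23472369] 39
saddle [array([0.504 , 0.5419]), array([0.1339, 0.2048])] 0.18455140858473795
```

View pics/end.png

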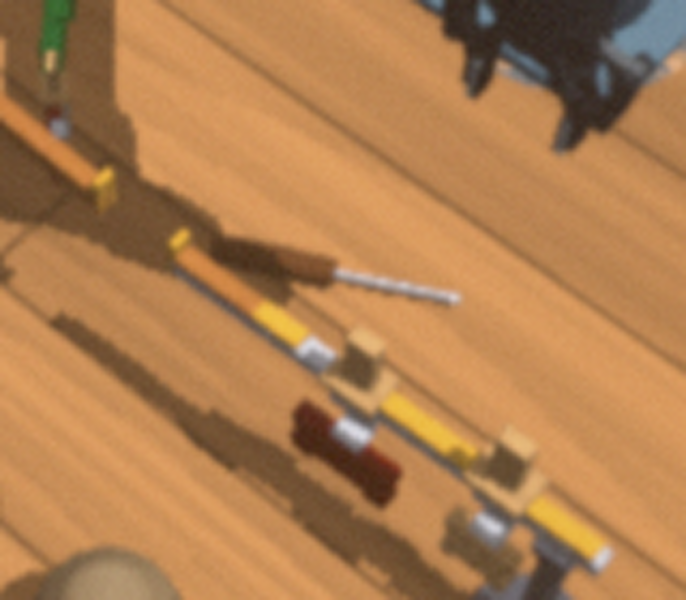

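The hanger hangs upright in the notch at (355,390), against the far strip at (390,410). The gripper is clear at the top, and the pale hanger at (510,475) is where it was.

```bash
python3 -c "
from plant import arm
print(arm.hand_in())"
```

```text
the job is handed in; nothing more can be done
None
```

The job is handed in, with no verdict shown: the dark red hanger hangs upright and released in the notch of the next rail, after being pressed against the far side for over a second at about 16 N as read at the wrist.

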